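# Press the cap press lever through the guard window

### The job

The twin cap press has a guard with two windows, a lever under each. Reach down through the window of the bay that holds the rack of capped tubes (the other bay holds only a flat blank plate) and press that bay's lever all the way down with your fingertips, never touching the guard, then draw back out. Leave the other lever, the rack, the blank plate and the things standing around the press alone, and do not pick up or lift anything.

Things in the scene. Friction and masses are not known exactly. Their poses are not given: they have to be found in the camera images.
- press: grey base plate of the press, fixed to the bench, 240 x 280 x 20 mm; origin at the centre of its underside on the bench, z up, -x is its front (windows and lever pads), +y its left bay, -y its right bay (bay centres at y = +66 and -66 mm). The bays are alike.
- guard: guard hood over the press, same origin and axes as the press, fixed to it: outside 232 x 270 mm, top at 150 mm. Its top, 5 mm thick, is a white sheet frame round two windows at the front; behind them (press x above 13 mm) the top, and all four sides, are a fence of 3 mm steel rods about 20 mm apart, too close for fingers. White bars: 42 mm wide between the windows, 24 mm at the sides, 31 mm in front, 18 mm behind. It must not be touched.
- left_window (a point): centre of the left window, level with the upper face of the guard frame (150 mm above the bench). The opening is 80 mm along press x by 90 mm along press y.
- right_window (a point): centre of the right window, level with the upper face of the guard frame (150 mm above the bench). The opening is 80 mm along press x by 90 mm along press y.
- left_pad (a point): centre of the upper face of the black press pad (36 mm along press x, 44 mm along press y, 10 mm thick) at the front end of the left lever. The pad lies under the left window; with the lever up its top is 137 mm above the bench (8 to 13 mm below the frame's underside), fully down 107 mm. It moves with the lever.
- right_pad (a point): centre of the upper face of the black press pad (36 mm along press x, 44 mm along press y, 10 mm thick) at the front end of the right lever. The pad lies under the right window; with the lever up its top is 137 mm above the bench (8 to 13 mm below the frame's underside), fully down 107 mm. It moves with the lever.
- left_lever (a joint): hinge angle of the left lever in rad: 0 = up, grows as the pad is pressed down, 0.25 = fully down on its stop (30 mm of pad travel). It starts between 0 and 0.05; negative means it has been lifted (stop at -0.06). The hinge is at press x = +75 mm, 115 mm above the bench, 120 mm behind the pad. A stiff friction hinge: about 7 N on the pad moves it, no spring, it stays where it is left.
- right_lever (a joint): hinge angle of the right lever in rad: 0 = up, grows as the pad is pressed down, 0.25 = fully down on its stop (30 mm of pad travel). It starts between 0 and 0.05; negative means it has been lifted (stop at -0.06). The hinge is at press x = +75 mm, 115 mm above the bench, 120 mm behind the pad. A stiff friction hinge: about 7 N on the pad moves it, no spring, it stays where it is left.
- tube_rack: white rack of 24 upright tubes with round dark caps in 4 x 6, 85 x 110 mm, 40 mm tall, loose, standing on the 20 mm base in the left or the right bay (its centre at press x = +15 mm, under the lever arm and below its press bar); origin at the centre of its underside, axes as the press.
- blank_plate: flat white plate 85 x 110 x 8 mm, loose, in the other bay at the same place; origin at the centre of its underside.
- bottle: white bottle, 60 mm across, 130 mm tall, standing loose on the bench to the left of the press; origin at the centre of its underside.
- tip_box: pipette tip box with blue lid, 83 x 118 x 62 mm, loose, to the right of the press; origin at the centre of its underside.
- beaker: glass beaker, 64 mm across, 80 mm tall, loose, standing left of the press towards its back; origin at the centre of its underside.

How it is judged:
By the outcome, as a careful person would: the job done as asked, in the order asked, and still so for the second after the job is handed in, with the robot touching nothing.
It also fails if it takes over 32 s, if anything falls off the work surface, if the arm or the gripper's body presses on something with over 40 N, if the wrist force passes 120 N, or if a joint passes its speed limit or range.

### The arm

A 6-joint arm with a two-finger parallel gripper is mounted at the origin on the work surface. World frame = base frame: x ahead of the robot, y to its left, z up, the work surface at z = 0. Lengths are in mm, angles in degrees, forces in N, time in s.
With the tool pointing down it reaches from about 300 to 850 mm from the base axis. Payload 4.2 kg.
Tool frame: the origin (TCP) lies midway between the tips of the shut fingers; the grasp point (between the pads) lies 19 mm behind it; x points along the fingers, z is the direction in which the jaws open and shut, and the axes are right-handed (so a half turn about x gives the same grasp; the last joint's range is limited). The gripper opens to 91 mm and grips with 3 to 60 N. Pads are 32 mm wide; open, the fingers measure 118 mm over their backs; the gripper's body (76 mm by 178 mm) begins 60 mm behind the grasp point.
Start: joints at [-72.422, 18.312, 89.639, -0, 72.044, -1.146], TCP at [184.587, -544.583, 213.976] pointing down, gripper open.
Joint ranges: [-177.97, 177.97], [-48.28, 115.42], [12.27, 149.76], [-77.06, 257.06], [2.81, 150.46], [-146.56, 146.56]. Speed limits (degrees/s): [147.25, 147.25, 180, 180, 180, 180].

### API

Orientations are given as [roll, pitch, yaw] about the fixed x, y, z axes, in that order (R = Rz(yaw) Ry(pitch) Rx(roll)).
In Python, from workcell import env gives the robot as it stands.
- The arm moves only by the tool send_rows, never from a script. Its argument "commands" is a list that holds one entry, the list of rows, each a list of 6 numbers: the shift along the tool's x, y, z normalised to -1 to 1, where 1 is 0.1 m, then the turn, a rotation vector about the tool's x, y, z normalised to -1 to 1, where 1 is 2 pi rad. In form: [[[x, y, z, wx, wy, wz], ...]]. A call has 1 to 20 rows; each row is the pose to reach, as a shift and turn from the pose commanded when the call began, along the tool's axes at that moment, turning the shorter way round; what a row does not reach only later rows make up. A row lasts 1/8 s, in which the tool goes at most 62.5 mm and 10.7 degrees, less where a joint would pass 70% of its speed; a pose out of reach is approached as far as the arm can. A call with a number of a shift or a turn outside -1 to 1 is refused whole. A call with a gripper value outside its range is refused whole. "jaw" is the closure, from -1 (fully open) to 1 (shut), so that 0 is half open, set as the call begins (left out, the last holds). The fingers move at their own pace and stop on an object; "force" is the grip in N (left out, the last holds). Time passes only in rows, so rows that repeat a pose let the fingers close. It gives the time, the measured TCP pose, the force and the opening at its end, in the units of the state.
- env.state(): the state, without advancing time (a new reading comes with each control period).
- env.grab_frame(name): name is "scene" or "top" or "wrist"; returns (picture, depth): 420x560x3 uint8, red, green, blue; 420x560 float32, mm along the optical axis (not along the pixel's ray), 0 where there is no reading.
- env.get_calibration(name): a dict with "mtx" (3x3 intrinsics, pixels), "dist_coeffs" ([k1, k2, p1, p2, k3] as OpenCV has them; the pictures are not rectified), "camera_from_world" (4x4, takes a point from world to camera coordinates). Camera axes: x right, y up, looking along -z (the intrinsics and any distortion apply to the point x, -y, -z); pixel columns grow to the right and rows downward; lengths in mm; the calibration is good to about 2 mm. A picture is of the moment at which its call begins: read the wrist's pose just before it. get_calibration takes no time and is no camera call; for the wrist camera it gives the pose at the moment of the call.
- env.job_done(): hands the job in, once; it reports no verdict.
The state is a dict: "time_s": time; "qpos": joint angles; "qvel": joint speeds; "effort": joint torques, N m; "ee_pos": TCP position; "ee_rot": TCP orientation; "force": force on the tool from outside, world axes, zero at the start; "torque": the same for the moment, N m; "gripper_width": finger opening in mm.
Only numpy, scipy, OpenCV 4.12 (cv2) and the standard library are available. Lean on these libraries where they do the work, as an engineer would, in place of code of your own. Each camera call takes 0.05 s, during which the arm holds its last target.

## Working session

There is one attempt and no reset: what is moved stays moved. The work goes in short steps, Python scripts to look and compute and a tool call to move; the robot and the scene stay as the last step left them, time stands still between calls to the robot, and variables do not carry over. Pictures are saved under pics/ and viewed, and the job is handed in when it is done.

Besides the shell and the picture viewer there is one more tool, called after "Emit:" as name(argument=value, ...) on one line, values as JSON. send_rows: Moves the arm, as the interface text tells. Its arguments: {"type":"object","properties":{"commands":{"type":"array","items":{"type":"array","items":{"type":"array","items":{"type":"number","minimum":-1,"maximum":1}}}},"jaw":{"type":"number"},"force":{"type":"number"}},"required":["commands"]}

```bash
mkdir -p pics; python3 - <<'E'
from workcell import env
import cv2,numpy as np
print(env.state())
for n in("scene","top"):
    p,d=env.grab_frame(n); cv2.imwrite(f"pics/{n}0.png",p[:,:,::-1]); np.save(f"pics/{n}0.npy",d)
    c=env.get_calibration(n); print(n,c)
E
```

```text
{'time_s': 0.0, 'qpos': array([-7.24203393e+01,  1.83508679e+01,  8.97065276e+01, -1.00978928e-03,
        7.20420157e+01, -1.14696049e+00]), 'qvel': array([ 0.05282716,  0.03256273, -0.05317916, -0.07662239,  0.0501747 ,
       -0.02219441]), 'effort': array([-7.87259942e-04, -4.12466168e+01, -2.31975996e+01,  7.28312368e-02,
        4.55176283e-02, -1.51940289e-04]), 'ee_pos': array([ 184.44057663, -544.09043512,  213.12719372]), 'ee_rot': array([179.40635104,  89.90058421, 108.13328436]), 'force': array([-0.02488769,  0.55901872, -0.60049143]), 'torque': array([ 0.0212873 , -0.03821618, -0.03033725]), 'gripper_width': 90.84947721155892}
scene {'mtx': array([[389.87928368,   0.        , 272.7833737 ],
       [  0.        , 389.87928368, 214.33844801],
       [  0.        ,   0.        ,   1.        ]]), 'dist_coeffs': array([-0.08437927,  0.        ,  0.        ,  0.        ,  0.        ]), 'camera_from_world': array([[-1.39215321e-01,  9.90261613e-01,  1.01586943e-03,
         5.23357110e+01],
       [-7.49380121e-01, -1.06021643e-01,  6.53596852e-01,
         3.78953956e+02],
       [ 6.47339577e-01,  9.02294230e-02,  7.56842205e-01,
        -1.35384864e+03],
       [ 0.00000000e+00,  0.00000000e+00,  0.00000000e+00,
         1.00000000e+00]])}
top {'mtx': array([[546.74616823,   0.        , 284.86914488],
       [  0.        , 546.74616823, 202.12235237],
       [  0.        ,   0.        ,   1.        ]]), 'dist_coeffs': array([-0.1806416,  0.       ,  0.       ,  0.       ,  0.       ]), 'camera_from_world': array([[ 1.56932145e-02, -9.99873620e-01, -2.54296193e-03,
         2.18599474e+01],
       [ 9.90164822e-01,  1.51871156e-02,  1.39079034e-01,
        -6.30408327e+02],
       [-1.39022837e-01, -4.70054856e-03,  9.90278019e-01,
        -1.14392228e+03],
       [ 0.00000000e+00,  0.00000000e+00,  0.00000000e+00,
         1.00000000e+00]])}
```

View pics/scene0.png

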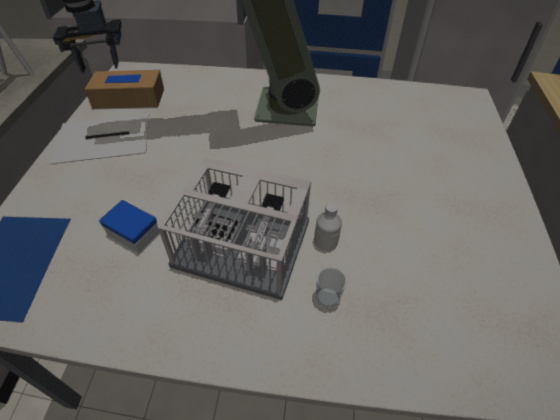

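View pics/top0.png

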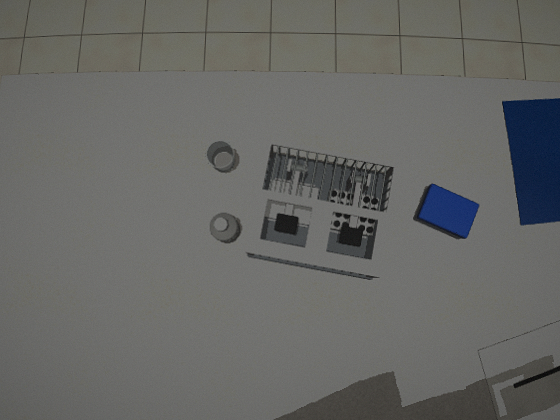

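The scene view shows the press, with the guard and two black pads. In the top view the dark round caps are in the bay on the right (around 350,200), which is -y. I'll enlarge that view.

```bash
python3 - <<'E'
import cv2
p=cv2.imread("pics/top0.png")[135:285,240:400]
p=cv2.convertScaleAbs(p,alpha=1.5)
cv2.imwrite("pics/topc.png",cv2.resize(p,None,fx=5,fy=4.0 if 0 else 5,interpolation=cv2.INTER_CUBIC)[:, :][0:600])
cv2.imwrite("pics/topc2.png",cv2.resize(p,None,fx=5,fy=5,interpolation=cv2.INTER_CUBIC)[150:])
E
```

```text
(no output)
```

View pics/topc2.png

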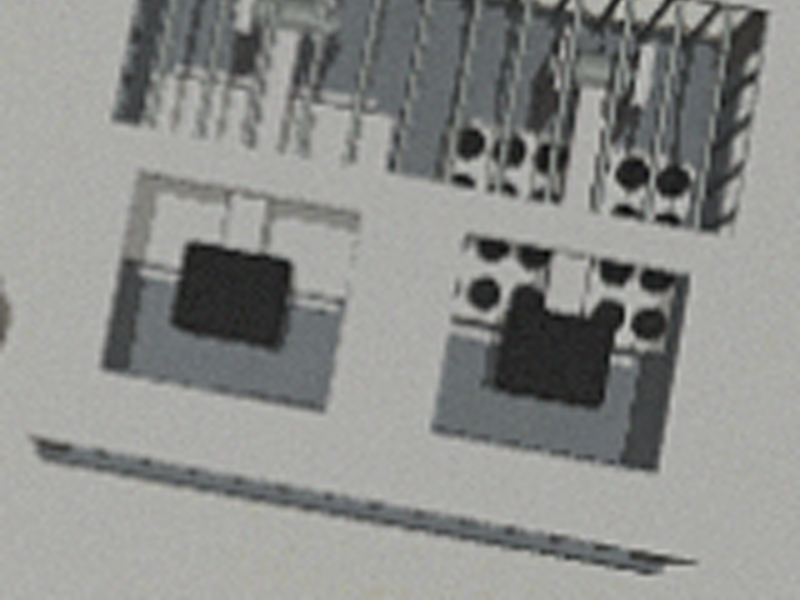

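```bash
cat > h.py <<'E'
import numpy as np,cv2
from scipy.spatial.transform import Rotation as Ro
def toz(c,uv,z):
    n=cv2.undistortPoints(np.float64(uv).reshape(-1,1,2),c["mtx"],c["dist_coeffs"]).reshape(-1,2)
    T=c["camera_from_world"];R=T[:3,:3];o=-R.T@T[:3,3]
    d=np.c_[n[:,0],-n[:,1],-np.ones(len(n))]@R
    return o+d*((z-o[2])/d[:,2])[:,None]
def fit(P,Q):
    a=P-P.mean(0);b=Q-Q.mean(0)
    th=np.arctan2((a[:,0]*b[:,1]-a[:,1]*b[:,0]).sum(),(a*b).sum())
    R=np.array([[np.cos(th),-np.sin(th)],[np.sin(th),np.cos(th)]])
    t=Q.mean(0)-R@P.mean(0);return th,R,t,Q-(P@R.T+t)
M=[[-5,111],[-5,21],[-85,21],[-85,111],[-5,-21],[-5,-111],[-85,-111],[-85,-21]]
M=np.float64(M)
E
python3 - <<'E'
from h import *
from workcell import env
c=env.get_calibration("top")
q=np.float64([(138,172),(362,212),(326,412),(102,370),(465,234),(690,274),(660,470),(432,433)])/5+[240,165]
W=toz(c,q-0.4,150)
th,R,t,r=fit(M,W[:,:2]);print(np.degrees(th),t,r.round(1).tolist())
print("win L,R",R@[-45,66]+t,R@[-45,-66]+t)
# pad centres
pc=np.float64([(233,294),(555,360)])/5+[240,165]-.08
print("pads",toz(c,pc,135), )
print("pad press",(toz(c,pc,135)[:,:2]-t)@R)
d=np.load("pics/top0.npy");print([d[int(v),int(u)] for u,v in pc])
s=env.state();Rt=Ro.from_euler("xyz",s["ee_rot"],degrees=True).as_matrix();print(Rt.round(3))
E
```

```text
-9.492907433325488 [607.25833031 -44.25608686] [[0.2, 0.2], [0.4, 0.1], [0.1, 0.3], [0.4, -0.5], [-0.8, 0.7], [-0.6, 0.1], [0.8, -0.9], [-0.6, 0.1]]
win L,R [573.75964308  28.2617589 ] [ 551.98947528 -101.9306364 ]
pads [[ 573.78759498   27.23216195  135.        ]
 [ 549.21557978 -101.53366861  135.        ]]
pad press [[-44.80262407  64.98911231]
 [-47.80137996 -66.06595442]]
[np.float32(1090.2059), np.float32(1088.2208)]
[[-0.     0.947  0.321]
 [ 0.002  0.321 -0.947]
 [-1.     0.    -0.002]]
```

The rack is in the right bay. The right window centre is at about (552, -102) and the press yaw is -9.5°. I'll shut the fingers and travel there at height.

Emit:
send_rows(commands=[[[0,0.245,-0.15,0,0,0],[0,0.49,-0.3,0,0,0],[0,0.735,-0.45,0,0,0],[0,0.98,-0.6,0,0,0]]], jaw=1, force=20)

```text
time_s: 0.6
ee_pos: [258.5, -455.3, 213.5]
ee_rot: [-173.1, 90.0, 115.6]
force: [0.7, -0.1, -0.8]
gripper_width: 54.0
```

Emit:
send_rows(commands=[[[0,0.245,-0.15,0,0,0],[0,0.49,-0.3,0,0,0],[0,0.735,-0.45,0,0,0],[0,0.98,-0.6,0,0,0]]])

```text
time_s: 1.1
ee_pos: [332.0, -367.0, 213.6]
ee_rot: [-158.5, 90.0, 130.2]
force: [0.1, 0.0, -0.4]
gripper_width: 14.3
```

Emit:
send_rows(commands=[[[0,0.245,-0.15,0,0,0],[0,0.49,-0.3,0,0,0],[0,0.735,-0.45,0,0,0],[0,0.98,-0.6,0,0,0]]])

```text
time_s: 1.6
ee_pos: [405.5, -278.8, 213.6]
ee_rot: [-139.5, 90.0, 149.2]
force: [0.6, 0.2, 0.1]
gripper_width: 0.4
```

Emit:
send_rows(commands=[[[0,0.245,-0.15,0,0,0],[0,0.49,-0.3,0,0,0],[0,0.735,-0.45,0,0,0],[0,0.98,-0.6,0,0,0]]])

```text
time_s: 2.1
ee_pos: [479.1, -190.6, 213.6]
ee_rot: [-124.2, 90.0, 164.5]
force: [0.1, 0.4, -0.5]
gripper_width: 0.7
```

Emit:
send_rows(commands=[[[0,0.245,-0.15,0.02,0,0],[0,0.49,-0.3,0.04,0,0],[0,0.735,-0.45,0.06,0,0],[0,0.98,-0.6,0.078,0,0],[0,0.98,-0.6,0.078,0,0],[0,0.98,-0.6,0.078,0,0]]])

```text
time_s: 2.85
ee_pos: [551.7, -103.5, 213.5]
ee_rot: [-66.0, 89.9, -165.3]
force: [0.3, -0.3, 1.1]
gripper_width: 0.6
```

```bash
python3 - <<'E'
from h import *
from workcell import env
s=env.state();print(s["time_s"],s["ee_pos"],s["ee_rot"],s["force"],s["gripper_width"])
Rt=Ro.from_euler("xyz",s["ee_rot"],degrees=True).as_matrix();print(Rt.round(3))
print("shift",Rt.T@(np.array([551.5,-101.8,214])-s["ee_pos"]))
c=env.get_calibration("wrist");p,d=env.grab_frame("wrist");cv2.imwrite("pics/w1.png",p[:,:,::-1])
np.save("pics/w1d.npy",d);np.savez("pics/w1c.npz",**c)
p,d=env.grab_frame("scene");cv2.imwrite("pics/s1.png",cv2.resize(p[130:310,130:380,::-1],None,fx=3,fy=3))
E
```

```text
2.85 [ 551.70998327 -103.47032197  213.5330981 ] [ -65.96849966   89.9202309  -165.25793606] [ 0.27480075 -0.27815621  1.12697439] 0.620204759526622
[[-0.001  0.987 -0.161]
 [-0.    -0.161 -0.987]
 [-1.    -0.001  0.001]]
shift [-0.46721049 -0.47744983 -1.61425582]
```

View pics/w1.png

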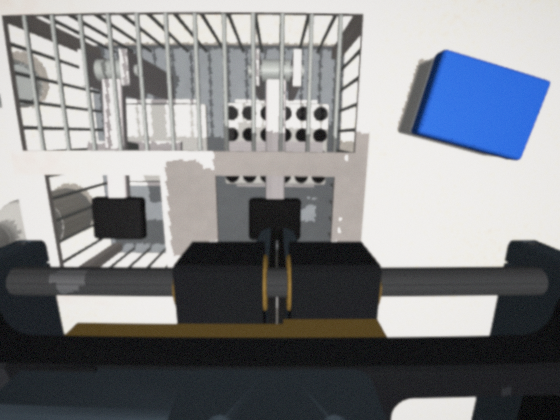

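View pics/s1.png

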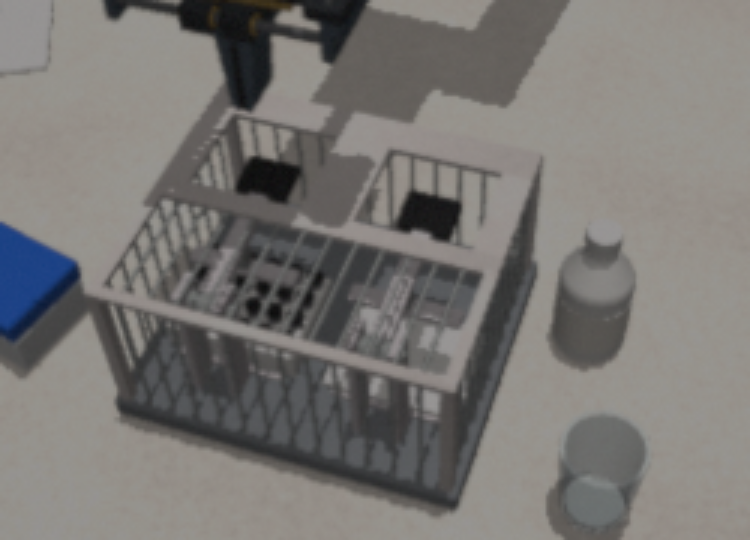

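The wrist view shows the rack of dark caps in the bay below the fingers, with its pad at (275,217). The window's rear corners are near (217,176) and (334,178). I'll cross-check the pose against these.

```bash
python3 - <<'E'
from h import *
c=dict(np.load("pics/w1c.npz"))
W=toz(c,[(217,176),(334,177),(166,176),(48,175),(217,152),(19,152)],150)
th=np.radians(-9.49);R=np.array([[np.cos(th),-np.sin(th)],[np.sin(th),np.cos(th)]])
print(((W[:,:2]-[607.26,-44.26])@R).round(1))
p=toz(c,[(275,217),(119,218)],136);print(((p[:,:2]-[607.26,-44.26])@R).round(1))
E
```

```text
[[  -6.3  -22.3]
 [  -6.7 -110.7]
 [  -6.3   16.4]
 [  -5.4  108.1]
 [  11.6  -23. ]
 [  12.2  128. ]]
[[-41.8 -66.1]
 [-43.1  63.8]]
```

The two cameras agree to within about 2 mm. Next I'll centre and descend to just above the pad.

Emit:
send_rows(commands=[[[0,-0.005,-0.016,0,0,0],[0.2,-0.005,-0.016,0,0,0],[0.4,-0.005,-0.016,0,0,0],[0.6,-0.005,-0.016,0,0,0],[0.7,-0.005,-0.016,0,0,0],[0.7,-0.005,-0.016,0,0,0]]])

```text
time_s: 3.7
ee_pos: [551.7, -101.7, 143.6]
ee_rot: [-87.6, 89.9, 173.0]
force: [-0.8, -0.4, -0.1]
gripper_width: 0.5
```

Emit:
send_rows(commands=[[[0.05,0,0,0,0,0],[0.1,0,0,0,0,0],[0.15,0,0,0,0,0],[0.2,0,0,0,0,0],[0.2,0,0,0,0,0]]])

```text
time_s: 4.32
ee_pos: [551.9, -101.4, 123.8]
ee_rot: [-69.0, 90.0, -168.4]
force: [-0.1, -0.9, -0.1]
gripper_width: 0.4
```

```bash
cat > look.py <<'E'
from h import *
from workcell import env
import sys
n=sys.argv[1];s=env.state();print(s["time_s"],s["ee_pos"].round(2),s["force"].round(2))
a,_=env.grab_frame("scene");b,_=env.grab_frame("top");
A=cv2.resize(a[145:265,155:325,::-1],(680,480) and None,fx=4,fy=4,interpolation=2);cv2.imwrite(f"pics/s{n}.png",A)
cv2.imwrite(f"pics/t{n}.png",cv2.resize(cv2.convertScaleAbs(b[150:285,240:400,::-1],alpha=1.5),None,fx=4.4,fy=4.4,interpolation=2))
E
python3 look.py 2
```

```text
4.325 [ 551.94 -101.45  123.81] [-0.06 -0.93 -0.13]
```

View pics/s2.png

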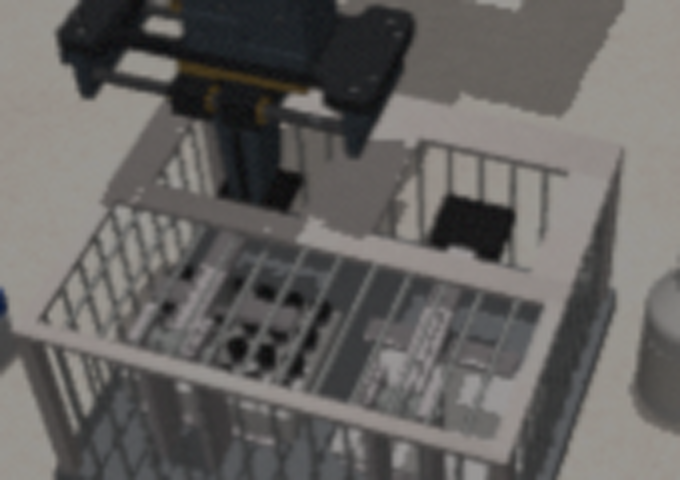

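View pics/t2.png

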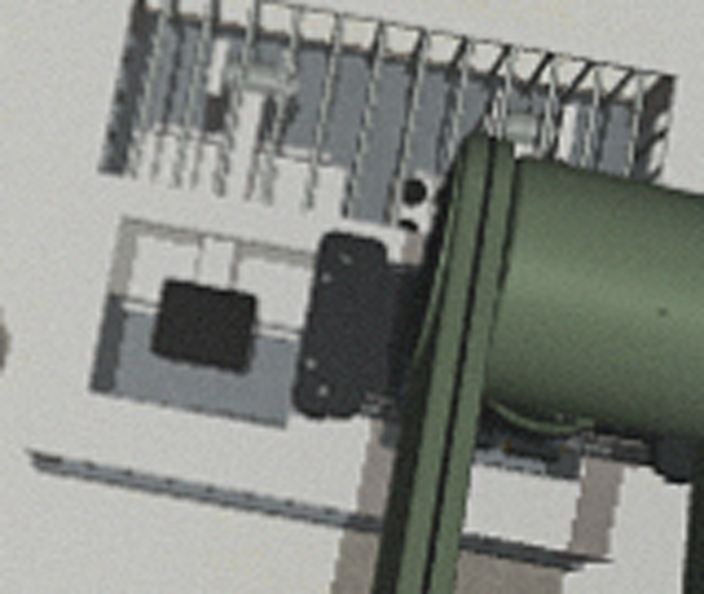

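The fingers are inside the right window on the pad with clear margins. I'll carry on down in small steps and watch the force.

Emit:
send_rows(commands=[[[0.03,0,0,0,0,0],[0.06,0,0,0,0,0],[0.09,0,0,0,0,0]]])

```text
time_s: 4.8
ee_pos: [552.2, -101.5, 115.6]
ee_rot: [83.4, 90.0, -16.0]
force: [-2.0, 0.4, 6.0]
gripper_width: 0.6
```

Emit:
send_rows(commands=[[[0.015,0,0,0,0,0],[0.03,0,0,0,0,0]]])

```text
time_s: 5.05
ee_pos: [552.2, -101.5, 112.7]
ee_rot: [84.3, 90.0, -15.0]
force: [-2.0, -0.3, 5.2]
gripper_width: 0.2
```

Emit:
send_rows(commands=[[[0.01,0,0,0,0,0],[0.02,0,0,0,0,0]]])

```text
time_s: 5.3
ee_pos: [552.3, -101.5, 110.7]
ee_rot: [87.2, 90.0, -12.1]
force: [-1.4, 0.4, 6.3]
gripper_width: 0.5
```

Emit:
send_rows(commands=[[[0.01,0,0,0,0,0],[0.02,0,0,0,0,0]]])

```text
time_s: 5.55
ee_pos: [552.4, -101.5, 108.9]
ee_rot: [86.7, 89.9, -12.7]
force: [-2.8, 1.5, 12.2]
gripper_width: 0.4
```

Emit:
send_rows(commands=[[[0.01,0,0,0,0,0],[0.01,0,0,0,0,0]]])

```text
time_s: 5.8
ee_pos: [552.4, -101.5, 108.9]
ee_rot: [86.4, 89.9, -12.9]
force: [-4.9, 1.3, 13.2]
gripper_width: 0.2
```

Emit:
send_rows(commands=[[[0.015,0,0,0,0,0],[0.015,0,0,0,0,0],[0.015,0,0,0,0,0]]])

```text
time_s: 6.18
ee_pos: [552.5, -101.5, 108.7]
ee_rot: [86.7, 89.9, -12.6]
force: [-6.5, 1.5, 19.5]
gripper_width: 0.4
```

Emit:
send_rows(commands=[[[0.02,0,0,0,0,0],[0.02,0,0,0,0,0],[0.02,0,0,0,0,0]]])

```text
time_s: 6.55
ee_pos: [552.5, -101.6, 108.4]
ee_rot: [86.8, 89.8, -12.5]
force: [-9.7, 1.8, 29.3]
gripper_width: 0.1
```

The lever is on its stop: 29 N with almost no travel. I'll withdraw straight up, then back toward the robot.

Emit:
send_rows(commands=[[[-0.05,0,0,0,0,0],[-0.15,0,0,0,0,0],[-0.3,0,0,0,0,0],[-0.5,0,0,0,0,0],[-0.75,0,0,0,0,0],[-1,0,0,0,0,0],[-1,0,0,0,0,0]]])

```text
time_s: 7.42
ee_pos: [553.6, -101.8, 205.6]
ee_rot: [87.3, 89.7, -12.0]
force: [-0.1, -0.9, -0.2]
gripper_width: 0.4
```

Emit:
send_rows(commands=[[[-0.2,0,0.25,0,0,0],[-0.3,-0.2,0.5,0,0,0],[-0.3,-0.4,0.75,0,0,0],[-0.3,-0.6,1,0,0,0]]])

```text
time_s: 7.92
ee_pos: [475.4, -190.8, 232.3]
ee_rot: [-99.4, 89.9, 161.2]
force: [-0.4, -0.5, 0.4]
gripper_width: 0.0
```

Emit:
send_rows(commands=[[[0,-0.2,0.25,0,0,0],[0,-0.4,0.5,0,0,0],[0,-0.6,0.75,0,0,0],[0,-0.8,1,0,0,0],[0,-0.8,1,0,0,0]]])

```text
time_s: 8.55
ee_pos: [380.0, -276.6, 232.4]
ee_rot: [-112.4, 89.9, 148.1]
force: [0.3, 0.5, -0.1]
gripper_width: 0.6
```

```bash
python3 look.py 3
```

```text
8.55 [ 379.97 -276.62  232.44] [ 0.27  0.49 -0.08]
```

View pics/s3.png

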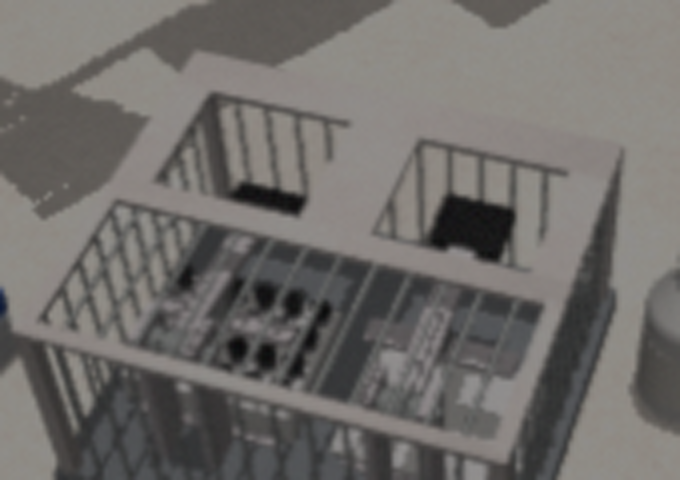

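View pics/t3.png

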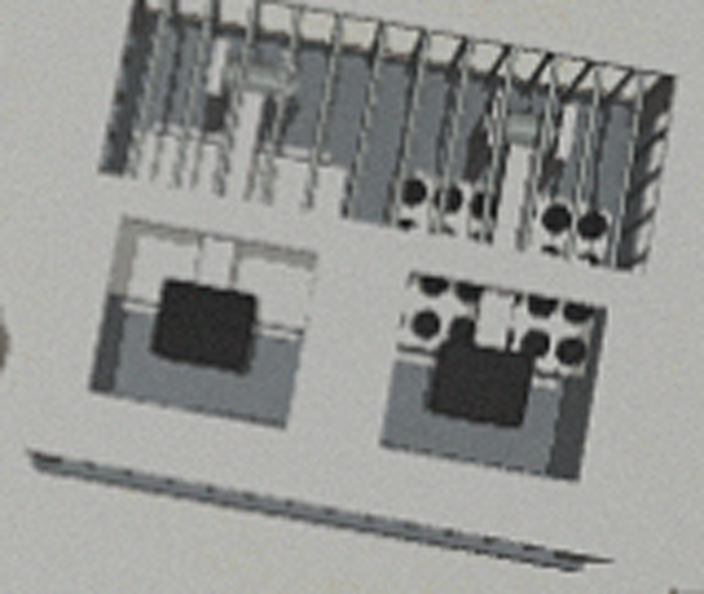

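Both views show the right pad down and the left pad unchanged. I'll do a depth check and then hand in.

```bash
python3 - <<'E'
from h import *
from workcell import env
p,d=env.grab_frame("top");d0=np.load("pics/top0.npy")
c=env.get_calibration("top");T=c["camera_from_world"]
for n,(u,v),D in (("L before",(286.6,223.8),d0),("L",(286.6,223.8),d),("R before",(351,237),d0),("R",(240+480/4.4,150+385/4.4),d)):
    k=np.median(D[int(v)-2:int(v)+3,int(u)-2:int(u)+3]);m=cv2.undistortPoints(np.float64([[[u,v]]]),c["mtx"],c["dist_coeffs"])[0,0]
    print(n,T[:3,:3].T@(np.array([m[0]*k,-m[1]*k,-k])-T[:3,3]))
E
```

```text
L before [573.68550005  27.07069548 134.44376174]
L [573.59261718  27.06982812 135.3705188 ]
R before [ 549.24937151 -101.98479986  132.53048018]
R [ 550.19273225 -101.12458656  106.51800416]
```

```bash
python3 -c "
from workcell import env
print(env.job_done())"
```

```text
the job is handed in; nothing more can be done
None
```

I pressed the right bay's lever (the bay with the capped tube rack) all the way down, drew the arm back out, and handed the job in at about 8.6 s.

- **Press:** With the fingers shut, I went down through the middle of the right window. I pushed until the lever hit its stop, where the force rose to about 29 N with almost no further movement.
- **Lever position:** Top-camera depth puts the right pad at about 106.5 mm, down from 132.5 mm; fully down is 107 mm. The left pad reads 134.4 mm before and 135.4 mm after, which is within measurement noise.
- **Clearance:** I planned for about 24 mm or more between the fingers and the window edges on every side. The force readings showed no sign of touching the guard. In the last pictures the rack and blank plate look unmoved, but I did not measure the bottle, beaker or tip box again.
- **Camera agreement:** The top and wrist cameras mostly agreed on the window corners to within about 2 mm. Two corner readings on the left side differed by 3 to 5 mm, and the pad positions by up to 6 mm along the press. None of my checks failed.

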